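# Tap the jig block down onto its parallels

## Task

Slide both steel parallels under the block in the vise until they are centred lengthwise, sticking out about equally at both ends; then, with the mallet and never with the gripper itself, tap the proud, canted block gently down until both its ends sit on the parallels, so that neither parallel can slide any more. Finally stand the mallet on its face in the middle of the cork pad, and leave everything else on the bench where it is.

Things in the scene. Friction and masses are not known exactly. Their poses are not given: they have to be found in the camera images.
- vise: green vise fixed to the bench. Origin: on the bench under the middle of the jaw opening; y along the jaws, x towards the fixed jaw, z up. Jaws: 100 mm long (y -50..50), faces at x = -23 and 23, backs at x = -63 and 67, tops 74 mm above the bench. Screw and T-handle reach x = -146, 70 mm high. Two low lugs (x 33..57, 14 mm high) stick out to y = -70 and 70
- vise_bed (a point): centre of the vise's bed, on which the parallels stand: 40 mm above the bench, 100 mm long (y), its ends dropping straight down. An orange keeper 24 mm wide, 12 mm high runs along its middle and leaves an 11 mm wide channel beside each jaw
- block: aluminium jig block with brass-bushed holes, held between the jaws: 46 wide (x), 96 long (y, along the jaws), 24 mm high; origin: centre of its underside, z up. It starts 3.5 to 4.5 mm above the parallels at its middle, canted about x by up to 0.05 rad, either end higher. Seated, its underside is 62 mm and its top 86 mm above the bench
- block_top (a point): middle of the block's top. The jaws hold the block by friction, so it stays where it is left: about 7 N straight down slides it; once one end rests on the parallels, about 12 N pressed over the other end (32 mm from the middle) brings that down too, or about 19 N at the middle. Nothing springs back
- block_end_a (a point): middle of the lower edge of the block's +y end (48 mm from its middle); 62 mm above the bench when seated
- block_end_b (a point): the same at the block's -y end
- parallel_a: loose steel parallel on edge under the block, in the fixed-jaw channel (vise x about 18): 8 thick (x), 130 long (y), 22 mm high, 0.18 kg; origin: centre of its underside. While the block is proud it slides freely along the vise's y; it starts up to 42 mm off centre either way and sticks out of that end. Centred, it sticks out 15 mm at each end of the jaws
- parallel_b: its twin in the screw-side channel (vise x about -18)
- mallet: soft-faced mallet standing on one face. Head: upright cylinder 32 mm across, 80 mm tall, dark steel with white nylon ends, about 0.35 kg. Wooden handle: level, 18 mm thick, 40 mm above the lower face, reaching 120 mm from the head's axis along the mallet's x. Origin: centre of the lower face, z up. Well held by the head, pinched across the handle 50 mm above the lower face
- pad: square cork pad fixed on the bench, 110 x 110 mm, 5 mm thick; origin under its centre
- cup: red plastic cup, 72 mm across, 90 mm tall; origin at its foot; leave it alone
- jar: amber jar with a black cap, 62 mm across, 85 mm tall; origin at its foot; leave it alone
- tape: yellow roll of tape lying flat, 80 mm across, 24 mm tall; origin at its foot; leave it alone
- oil: small white bottle with a red cap, 36 mm across, 85 mm tall; origin at its foot; leave it alone
- driver: screwdriver lying on the bench (origin under its middle); leave it alone
- wedge: dark wooden packing piece, 60 x 35 x 22 mm; origin at its foot; leave it alone
- key_cup: round brass key cup, 38 mm across, 16 mm tall; origin at its foot; leave it alone
Mind the look-alikes: they are no part of the job. Leave any blue look-alike of the vise alone.

How it is judged:
By the outcome, as a careful person would: the job done as asked, in the order asked, and still so for the second after the job is handed in, with the robot touching nothing.
It also fails if it takes over 72 s, if anything falls off the work surface, if the arm or the gripper's body presses on something with over 40 N, if the wrist force passes 120 N, or if a joint passes its speed limit or range.

## Robot

A 6-joint arm with a two-finger parallel gripper is mounted at the origin on the work surface. World frame = base frame: x ahead of the robot, y to its left, z up, the work surface at z = 0. Lengths are in m, angles in degrees, forces in N, time in s.
With the tool pointing down it reaches from about 0.375 to 0.975 m from the base axis. Payload 3.8 kg.
Tool frame: the origin (TCP) lies midway between the tips of the shut fingers; the grasp point (between the pads) lies 19 mm behind it; z points along the fingers, y is the line along which they close (so a half turn about z gives the same grasp; the last joint's range is limited). The gripper opens to 85 mm and grips with 20 to 120 N. Pads are 22 mm wide; open, the fingers measure 114 mm over their backs; the gripper's body (76 mm by 85 mm) begins 54 mm behind the grasp point. The pads swing forward as they close: fully open they stand 13 mm farther back than shut.
Start: joints at [62.057, 15.12, 91.902, -0, 72.978, -2.114], TCP at [0.294, 0.608, 0.231] pointing down, gripper open.
Joint ranges: [-150.88, 150.88], [-54.13, 125.18], [17.81, 147.31], [-75.09, 255.09], [0, 152.58], [-146.25, 146.25]. Speed limits (degrees/s): [147.25, 147.25, 180, 180, 180, 180].

## Interface

Orientations are given as [roll, pitch, yaw] about the fixed x, y, z axes, in that order (R = Rz(yaw) Ry(pitch) Rx(roll)).
In Python, from station import robot, capture, camera_model, job, finder gives the robot as it stands. The module is installed in compiled form; this text tells all that it offers.
- The arm moves only by the shell command python3 -m crank 'ROWS' [FORCE]. ROWS is text: rows parted by semicolons, each of 5 numbers parted by spaces: the shift along the world's x, y, z in mm, then the turn about the world's z in degrees, then the closure, from 0 (fully open) to 1 (shut). A call has 1 to 10 rows; each row shifts and turns the commanded pose from where the row before left it; what a row does not reach is not made up. A row lasts 1/12 s, in which the tool goes at most 41.7 mm and 7.16 degrees, less where a joint would pass 70% of its speed; a pose out of reach is approached as far as the arm can. A call with a gripper value outside its range is refused whole. The fingers move at their own pace and stop on an object; FORCE is the grip in N (left out, the last holds). Time passes only in rows, so rows that do not move let the fingers close. It gives the time, the measured TCP pose, the force, the opening and the grip force at its end, in the units of the state.
- robot.get_obs(): the state, without advancing time (a new reading comes with each control period).
- capture(name): name is "side" or "top"; returns the picture (400x640x3 uint8, red, green, blue); there is no depth.
- camera_model(name): a dict with "fx", "fy", "cx", "cy" (pixels), "cam_to_world" (4x4, takes a point from camera to world coordinates). Camera axes: x right, y down, z forward; pixel columns grow to the right and rows downward; lengths in m; the calibration is good to about 2 mm. A picture is of the moment at which its call begins. camera_model takes no time and is no camera call.
- job.hand_in(): hands the job in; it is judged then, once.
Trained networks look in the newest picture that a camera, given by its name, has taken for a name from the list of things; names that differ only in an ending like _2 or _b are one class to them, and where a whole thing is asked for, a point or a joint stands for the part that bears it (a point fixed in the world has none). Each returns a list of dicts, best first, with "score" (0 to 1); they miss things now and then, are a little off and sometimes report something else, mostly with a low value. They report only what shows in the picture. A call takes as long as a camera call. They do not tell look-alikes from the thing itself.
- finder.silhouettes(camera, query): "pixels" (400x640 bool, what is visible of it) and "box" ([left, top, width, height] in pixels, round what is visible of it).
The state is a dict: "time": time; "qpos": joint angles; "qvel": joint speeds; "effort": joint torques, N m; "eef_pos": TCP position; "tcp_rot": TCP orientation; "force": force on the tool from outside, world axes, zero at the start; "moment": the same for the moment, N m; "grip_width": opening from 0.0 (shut) to 1.0 (fully open); "grasp_force": force on a finger pad.
Only numpy, scipy, OpenCV 4.12 (cv2) and the standard library are available. Lean on these libraries where they do the work, as an engineer would, in place of code of your own. Each camera call takes 0.05 s, during which the arm holds its last target. There are 200 camera calls.

## Working session

There is one attempt and no reset: what is moved stays moved. The work goes in short steps, Python scripts to look and compute and a shell command to move; the robot and the scene stay as the last step left them, time stands still between calls to the robot, and variables do not carry over. Pictures are saved under pics/ and viewed, at most 10 in all, crops included, and the job is handed in when it is done.

```bash
mkdir -p pics; cat > h.py <<'E'
import numpy as np,cv2
from station import robot,capture,camera_model,job,finder
def snap(cam,fn=None):
    im=capture(cam)
    if fn: cv2.imwrite('pics/'+fn,cv2.cvtColor(im,cv2.COLOR_RGB2BGR))
    return im
def ray(cam,u,v,z):
    m=camera_model(cam);T=np.array(m['cam_to_world'])
    d=T[:3,:3]@np.array([(u-m['cx'])/m['fx'],(v-m['cy'])/m['fy'],1]);o=T[:3,3]
    return o+d*(z-o[2])/d[2]
def proj(cam,p):
    m=camera_model(cam);T=np.array(m['cam_to_world'])
    c=T[:3,:3].T@(np.array(p)-T[:3,3]);return np.array([m['fx']*c[0]/c[2]+m['cx'],m['fy']*c[1]/c[2]+m['cy']])
E
python3 - <<'E'
from h import *
for c in('top','side'):
    snap(c,c+'1.png');m=camera_model(c);print(c,m['fx'],np.round(m['cam_to_world'],3).tolist())
    for q in('vise','block','parallel_a','mallet','pad'):
        for r in finder.silhouettes(c,q)[:3]: print(q,round(r['score'],2),r['box'])
print({k:np.round(v,3).tolist() for k,v in robot.get_obs().items()})
E
```

```text
top 476.02559932684915 [[-0.027, -0.982, 0.186, 0.245], [-1.0, 0.028, 0.002, -0.023], [-0.007, -0.185, -0.983, 1.248], [0.0, 0.0, 0.0, 1.0]]
vise 0.98 [159.9, 255.3, 57.8, 93.7]
vise 0.87 [294.4, 148.9, 51.0, 79.1]
vise 0.56 [404.4, 269.1, 58.1, 99.9]
block 0.94 [418.1, 287.2, 43.0, 27.9]
block 0.91 [303.1, 159.1, 36.8, 19.7]
block 0.74 [160.9, 272.5, 41.9, 23.4]
parallel_a 0.62 [289.6, 176.8, 13.5, 5.9]
mallet 0.67 [433.3, 166.8, 20.6, 53.9]
pad 0.88 [386.1, 127.1, 43.4, 41.3]
pad 0.38 [164.5, 200.0, 36.4, 32.7]
side 517.4899713137174 [[0.853, -0.406, 0.328, 0.05], [-0.522, -0.669, 0.529, -0.686], [0.005, -0.622, -0.783, 1.089], [0.0, 0.0, 0.0, 1.0]]
vise 0.95 [129.5, 137.1, 93.2, 63.2]
vise 0.79 [211.4, 328.2, 108.3, 71.8]
vise 0.72 [285.2, 179.9, 93.2, 68.6]
block 0.78 [326.0, 183.8, 33.3, 36.0]
block 0.77 [174.9, 141.6, 30.0, 32.4]
block 0.75 [259.4, 328.6, 41.7, 54.2]
parallel_a 0.62 [317.0, 186.3, 5.2, 4.6]
parallel_a 0.39 [281.2, 178.1, 93.1, 71.0]
mallet 0.97 [370.0, 296.9, 54.1, 43.4]
pad 0.59 [395.8, 242.9, 56.8, 51.3]
pad 0.4 [229.9, 119.0, 24.2, 38.3]
{'time': 0.6, 'qpos': [62.057, 15.117, 91.9, 0.0, 72.977, -2.115], 'qvel': [-0.003, -0.074, -0.095, -0.116, -0.054, 0.139], 'effort': [0.0, -51.464, -36.745, -0.0, 0.001, -0.0], 'eef_pos': [0.294, 0.608, 0.231], 'tcp_rot': [179.994, -0.0, 154.172], 'force': [-0.503, -0.058, -0.27], 'moment': [-0.025, -0.013, 0.007], 'grasp_force': 0.0, 'grip_width': 0.996}
```

```bash
python3 -c "
import cv2
a=cv2.imread('pics/top1.png')[110:380,130:490];cv2.imwrite('pics/top1c.png',cv2.resize(a,(800,600),interpolation=cv2.INTER_CUBIC))
a=cv2.imread('pics/side1.png')[100:400,90:490];cv2.imwrite('pics/side1c.png',cv2.resize(a,(800,600),interpolation=cv2.INTER_CUBIC))"
```

```text
(no output)
```

View pics/top1c.png

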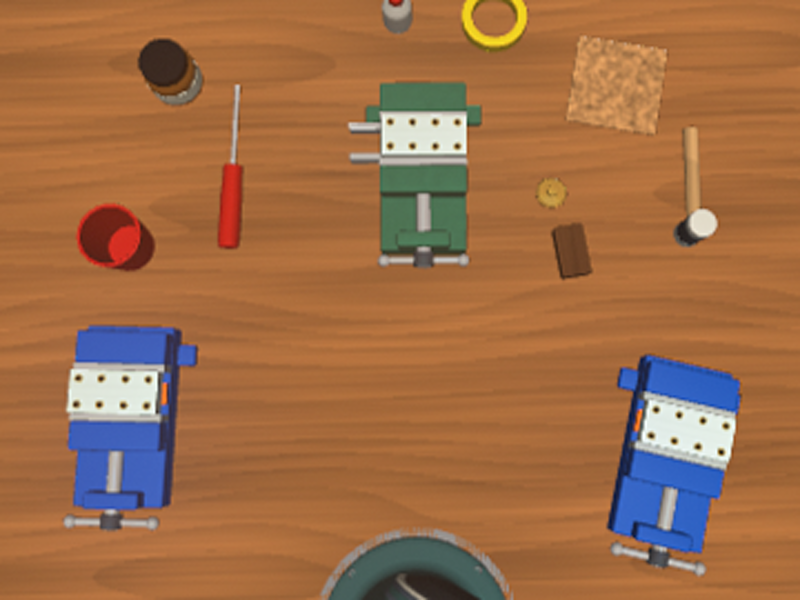

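View pics/side1c.png

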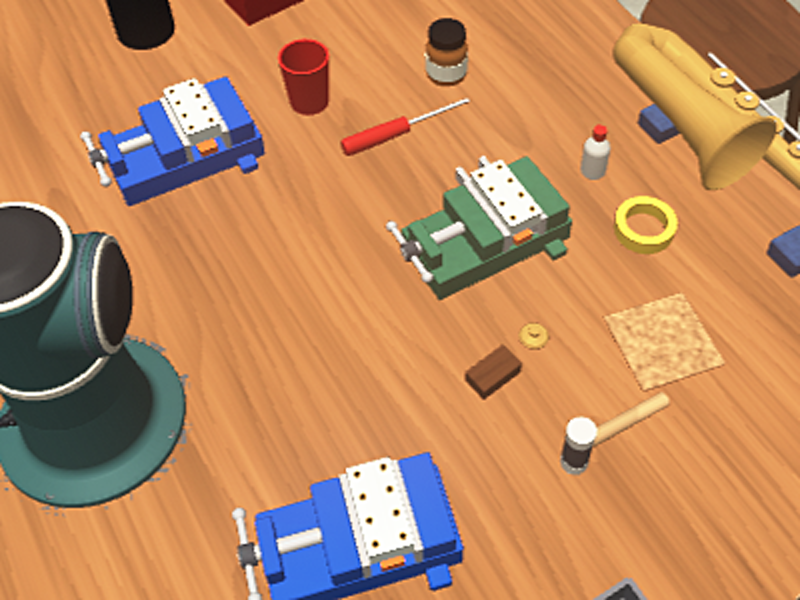

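The green vise is at top-crop (380–467, 84–265). Both parallels stick out on the left (+y), ending at about (350, 127) and (350, 158). The mallet head is at (701, 222) with its handle pointing +x, and the pad is at (617, 85). Next I'll zoom in for exact corners.

```bash
python3 -c "
import cv2,numpy as np
a=cv2.imread('pics/top1.png')
c=cv2.resize(a[140:240,280:360],(480,600),interpolation=cv2.INTER_CUBIC)
d=cv2.resize(a[120:225,380:460],(320,420),interpolation=cv2.INTER_CUBIC)
o=np.zeros((600,800,3),np.uint8);o[:,:480]=c;o[:420,480:]=d;cv2.imwrite('pics/z.png',o)"
cat > fit.py <<'E'
from h import *
from scipy.optimize import least_squares
def fit(cam,obj,pix,x0):
    # obj: vise-frame pts, pose (x,y,yaw)
    obj=np.array(obj)/1000.
    def f(p):
        c,s=np.cos(p[2]),np.sin(p[2])
        return np.concatenate([proj(cam,[p[0]+c*o[0]-s*o[1],p[1]+s*o[0]+c*o[1],o[2]])-q for o,q in zip(obj,pix)])
    r=least_squares(f,x0);return r.x,r.fun
E
python3 - <<'E'
from h import *
for q in('mallet','pad','parallel_a'):
  for cam in('top','side'):
    R=finder.silhouettes(cam,q)
    for r in R[:2]:
        m=r['pixels'].astype(np.uint8);ys,xs=np.nonzero(m);print(q,cam,round(r['score'],2),m.sum(),xs.mean(),ys.mean(),ray(cam,xs.mean(),ys.mean(),.005).round(4),cv2.boxPoints(cv2.minAreaRect(np.c_[xs,ys].astype(np.float32))).round(1).tolist())
E
```

```text
mallet top 0.67 445 441.8134831460674 198.59550561797752 [ 0.4903 -0.3448  0.005 ] [[433.5, 218.6999969482422], [438.0, 167.60000610351562], [454.79998779296875, 169.10000610351562], [450.29998779296875, 220.1999969482422]]
mallet side 0.97 652 389.87883435582825 316.590490797546 [ 0.4893 -0.3242  0.005 ] [[361.20001220703125, 321.8999938964844], [409.79998779296875, 282.79998779296875], [424.0, 300.5], [375.5, 339.6000061035156]]
pad top 0.88 1649 407.0169799878714 147.737416616131 [ 0.6338 -0.2609  0.005 ] [[383.0, 164.0], [389.3999938964844, 124.4000015258789], [431.20001220703125, 131.10000610351562], [424.79998779296875, 170.8000030517578]]
pad top 0.38 835 180.93413173652695 216.6874251497006 [0.4612 0.3491 0.005 ] [[158.0, 216.0], [179.0, 195.0], [203.5, 219.5], [182.5, 240.5]]
pad side 0.59 1755 421.1977207977208 270.414245014245 [ 0.6286 -0.2652  0.005 ] [[392.0, 259.0], [430.3999938964844, 239.8000030517578], [451.20001220703125, 281.3999938964844], [412.79998779296875, 300.6000061035156]]
pad side 0.4 823 242.06804374240582 136.98420413122722 [0.4648 0.3762 0.005 ] [[228.0, 119.0], [254.0, 119.0], [254.0, 157.0], [228.0, 157.0]]
parallel_a top 0.62 58 294.7068965517241 180.13793103448276 [0.5521 0.0458 0.005 ] [[288.0, 178.0], [301.0, 178.0], [301.0, 182.0], [288.0, 182.0]]
parallel_a side 0.62 22 320.0 187.5 [0.5587 0.0874 0.005 ] [[317.0, 187.0], [319.5, 184.5], [323.0, 188.0], [320.5, 190.5]]
parallel_a side 0.39 3623 332.9067071487717 213.27629036709908 [ 0.5403 -0.0062  0.005 ] [[281.1000061035156, 209.6999969482422], [355.20001220703125, 169.8000030517578], [382.6000061035156, 220.6999969482422], [308.5, 260.6000061035156]]
```

View pics/z.png

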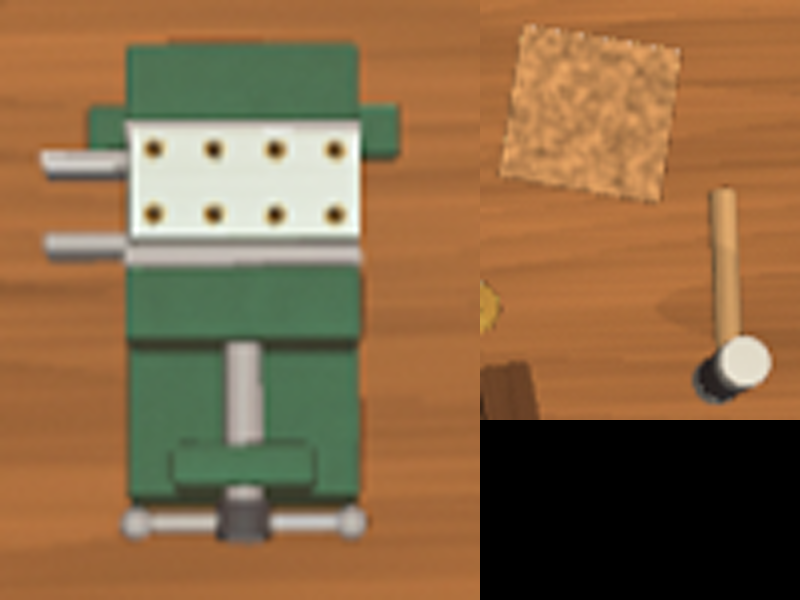

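The zoom shows both parallels out on the +y side, ending at zoom pixels (41, 157) and (44, 240). The jaw corners are at (126, 44), (358, 43), (126, 339) and (360, 339).

```bash
python3 - <<'E'
from fit import *
A=lambda x,y:((x+.5)/6-.5+280,(y+.5)/6-.5+140)
B=lambda x,y:((x-480+.5)/4-.5+380,(y+.5)/4-.5+120)
p,r=fit('top',[(67,50,74),(67,-50,74),(-63,50,74),(-63,-50,74)],[A(126,44),A(358,43),A(126,339),A(360,339)],[.55,0,0])
print('vise',p[:2].round(4),np.degrees(p[2]).round(2),r.round(2))
c,s=np.cos(p[2]),np.sin(p[2]);Ri=np.array([[c,s],[-s,c]])
for n,q in(('a',A(41,157)),('b',A(44,240))): w=ray('top',*q,.062)[:2];print(n,w.round(4),(Ri@(w-p[:2])).round(4))
h=ray('top',*B(745,362),.08);e=ray('top',*B(722,189),.047);f=ray('top',*B(730,338),.047)
print('mallet',h.round(4),e.round(4),'yaw',np.degrees(np.arctan2(*(e-h)[1::-1])),np.degrees(np.arctan2(*(e-f)[1::-1])),np.linalg.norm((e-h)[:2]))
print('pad',ray('top',*np.mean([B(527,24),B(681,48),B(661,201),B(501,177)],0),.005).round(4))
# side check
for n,P in(('vise67,-50',[p[0]+c*.067+s*.05,p[1]+s*.067-c*.05,.074]),('mallettop',h),('padc',[.6315,-.262,.005])): print(n,((proj('side',P)-[90,100])*2).round(1))
E
```

```text
vise [ 0.5546 -0.0228] -1.43 [-0.09 -0.13  0.14 -0.13 -0.37  0.2   0.32  0.05]
a [0.5768 0.0633] [0.0201 0.0866]
b [0.5401 0.0626] [-0.0166  0.0849]
mallet [ 0.446  -0.3333  0.08  ] [ 0.5663 -0.3358  0.047 ] yaw -1.2070996706094104 -1.2625416175949746 0.12032542820365309
pad [ 0.6337 -0.2629  0.005 ]
vise67,-50 [570.6 203.7]
mallettop [581.1 427.2]
padc [662.5 337.8]
```

```bash
python3 -m crank '18.5 -36.5 0 -6.56 0.3;18.5 -36.5 0 -6.56 0.7;18.5 -36.5 0 -6.56 0.7;18.5 -36.5 0 -6.56 0.7;18.5 -36.5 0 -6.56 0.7;18.5 -36.5 0 -6.56 0.7;18.5 -36.5 0 -6.56 0.7;18.5 -36.5 0 -6.56 0.7;18.5 -36.5 0 -6.56 0.7;18.5 -36.5 0 -6.56 0.7'
python3 -m crank '19.5 -37 0 0 0.7;20 -38 0 0 0.7;20 -38 -20 0 0.7;20 -38 -20 0 0.7;0 0 -30 0 0.7;0 0 -30 0 0.7;0 0 -30 0 0.7;0 0 -30 0 0.7;0 0 0 0 0.7;0 0 0 0 0.7'
```

```text
time: 1.73
eef_pos: [0.4796, 0.2407, 0.2316]
tcp_rot: [180.0, -0.0, 88.3]
force: [1.8, -0.3, 0.2]
grip_width: 0.301
grasp_force: 0.0
time: 2.57
eef_pos: [0.5512, 0.1016, 0.0745]
tcp_rot: [-179.7, 0.0, 88.6]
force: [0.2, 1.5, 0.5]
grip_width: 0.302
grasp_force: 0.0
```

```bash
python3 -m crank '3.5 0 -14 0 0.7;3.5 -4 -13 0 0.7;0 -6 0 0 0.7;0 -6 0 0 0.7;0 0 0 0 0.7'
python3 - <<'E'
from h import *
im=snap('top');b=snap('side')
c=cv2.resize(im[140:240,270:350],(480,600),interpolation=cv2.INTER_CUBIC);d=cv2.resize(b[150:250,300:350],(300,600),interpolation=cv2.INTER_CUBIC)
cv2.imwrite('pics/p.png',cv2.cvtColor(np.hstack([c,d]),cv2.COLOR_RGB2BGR))
E
```

```text
time: 2.98
eef_pos: [0.5607, 0.0849, 0.0502]
tcp_rot: [179.9, 0.0, 88.5]
force: [-0.6, -0.0, 1.1]
grip_width: 0.301
grasp_force: 0.0
```

View pics/p.png

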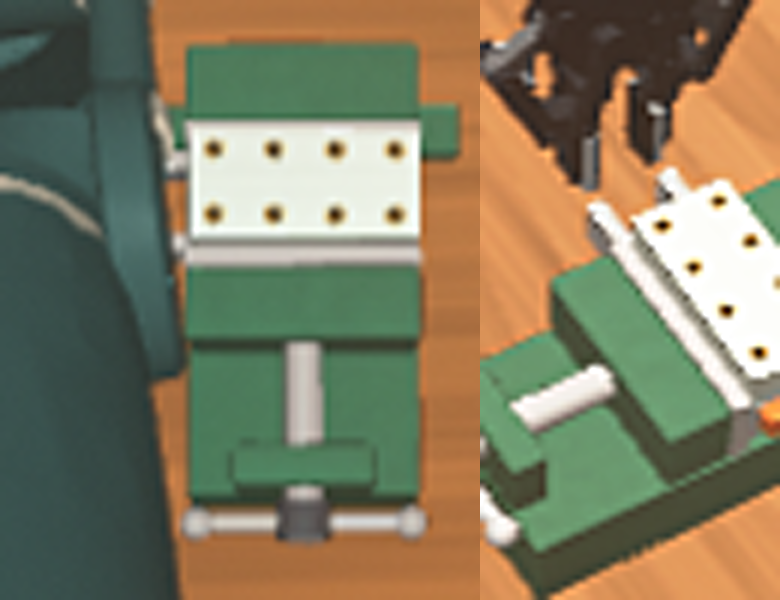

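The fingers line up with both parallels, with tips below the parallel tops. I'm pushing slowly.

```bash
python3 -m crank '-1 -3 -1.5 0 0.7;-1 -3 -1.5 0 0.7;0 -3 0 0 0.7;0 -3 0 0 0.7;0 -3 0 0 0.7;0 -3 0 0 0.7'
python3 -m crank '0 -2.5 0 0 0.7;0 -2.5 0 0 0.7;0 -2 0 0 0.7;0 -2 0 0 0.7;0 -1 0 0 0.7;0 0 0 0 0.7'
python3 - <<'E'
from h import *
b=snap('side','s3.png')
print([(round(r['score'],2),r['box']) for r in finder.silhouettes('side','parallel_a')])
cv2.imwrite('pics/q.png',cv2.cvtColor(cv2.resize(b[160:240,300:390],(720,600),interpolation=cv2.INTER_CUBIC),cv2.COLOR_RGB2BGR))
E
```

```text
time: 3.58
eef_pos: [0.558, 0.068, 0.046]
tcp_rot: [-180.0, -0.0, 88.6]
force: [-0.1, 1.0, -0.9]
grip_width: 0.301
grasp_force: 0.8
time: 4.08
eef_pos: [0.5581, 0.0576, 0.0461]
tcp_rot: [-180.0, 0.0, 88.6]
force: [-1.0, -0.5, 0.0]
grip_width: 0.297
grasp_force: 0.1
[(0.7, [283.5, 180.1, 91.9, 70.3]), (0.5, [320.5, 187.0, 32.2, 40.1]), (0.34, [327.4, 179.7, 31.3, 38.8])]
```

View pics/q.png

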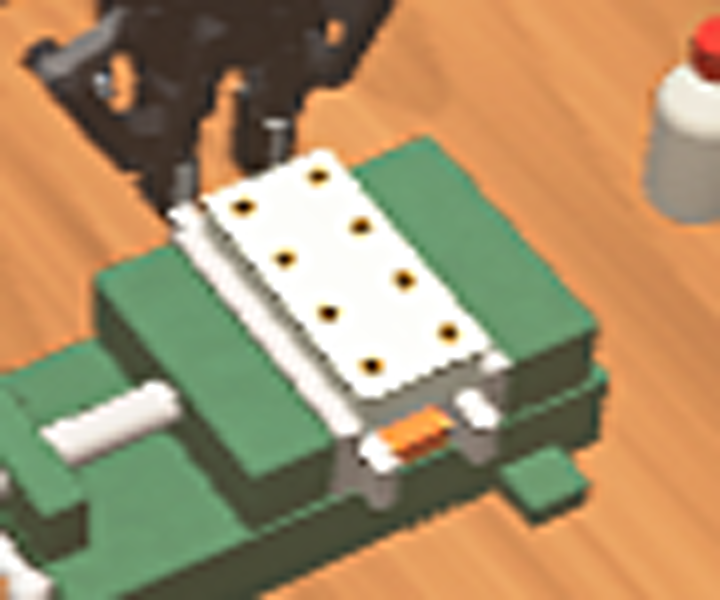

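The side view shows both parallels out at the −y end, near (378, 465) and (485, 425). I'll compare that with the predicted ends.

```bash
python3 - <<'E'
from h import *
t=np.radians(-1.43);c,s=np.cos(t),np.sin(t)
for vx in(-18,18):
  for y in(-50,-58,-61,-65):
    X,Y=vx/1e3,y/1e3
    print(vx,y,((proj('side',[.5555+c*X-s*Y,-.0228+s*X+c*Y,.062])-[300,160])*8/1*np.array([720/90/8,600/80/8])).round(1))
for P in [(23,-50,74),(-23,-50,74),(67,-50,74)]:
    X,Y=P[0]/1e3,P[1]/1e3;print(P,((proj('side',[.5555+c*X-s*Y,-.0228+s*X+c*Y,.074])-[300,160])*[8,7.5]).round(1))
E
```

```text
-18 -50 [375.1 434.8]
-18 -58 [389.  451.5]
-18 -61 [394.2 457.8]
-18 -65 [401.2 466.3]
18 -50 [471.9 392.1]
18 -58 [486.  408.6]
18 -61 [491.3 414.8]
18 -65 [498.4 423.1]
(23, -50, 74) [488.3 364.2]
(-23, -50, 74) [363.8 418.8]
(67, -50, 74) [604.9 313. ]
```

```bash
python3 -m crank '0 -2 0 0 0.7;0 -1.5 0 0 0.7;0 -1 0 0 0.7;0 0 0 0 0.7'
python3 -m crank '0 20 0 0 0.7;0 30 0 0 0.7;0 20 30 0 0.7;0 20 35 0 0.7;0 20 35 0 0.7;-20 35 20 0 0.7;-30 35 0 0 0.7;-30 35 0 0 0.7;0 0 0 0 0.7'
python3 - <<'E'
from h import *
a=snap('top','t4.png');b=snap('side','s4.png')
c=cv2.resize(a[155:205,280:360],(800,500),interpolation=cv2.INTER_CUBIC)
cv2.imwrite('pics/r.png',cv2.cvtColor(c,cv2.COLOR_RGB2BGR))
E
```

```text
time: 4.52
eef_pos: [0.5582, 0.0534, 0.0462]
tcp_rot: [180.0, -0.0, 88.6]
force: [0.4, 1.0, -0.1]
grip_width: 0.299
grasp_force: 0.6
time: 5.27
eef_pos: [0.4814, 0.2635, 0.1653]
tcp_rot: [-179.9, -0.1, 88.8]
force: [0.3, -0.6, -0.5]
grip_width: 0.299
grasp_force: 0.0
```

View pics/r.png

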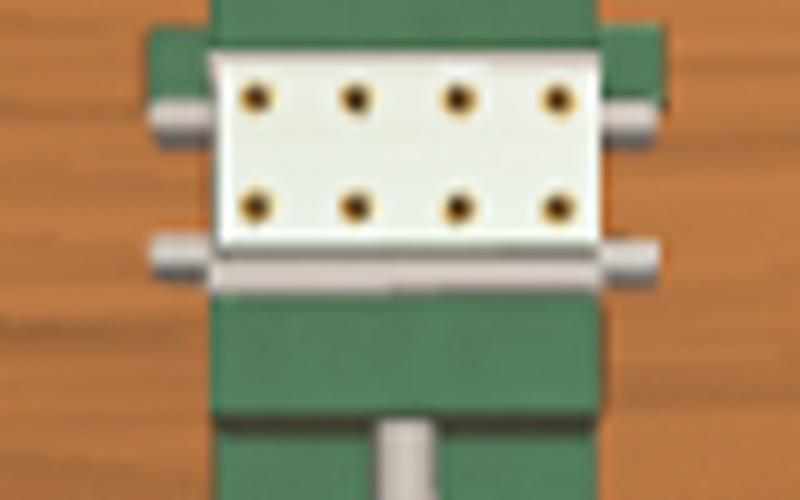

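Both parallels span zoom columns 149–659 (centre 404), against a jaw centre of 405.5, so they are centred to within about 0.5 mm. Next is the mallet.

```bash
python3 -m crank '0 -20 20 -6.5 0.3;0 -40 20 -7 0.3;0 -40 0 -7 0.3;0 -40 0 -7 0.3;0 -40 0 -7 0.3;0 -40 0 -7 0.3;0 -40 0 -7 0.3;-5 -40 0 -7 0.3;-5 -40 0 -7 0.3;-5 -40 0 -7 0.3'
python3 -m crank '-5 -40 0 -7 0.3;-5 -40 0 -7 0.3;-5 -40 0 -7 0.3;-5 -40 0 0 0.3;0 -40 0 0 0.3;0 -20 0 0 0.3;0 0 0 0 0.3;0 0 0 0 0.3'
```

```text
time: 6.2
eef_pos: [0.4696, -0.1219, 0.2032]
tcp_rot: [179.9, 0.0, 18.6]
force: [0.9, 0.1, -0.1]
grip_width: 0.697
grasp_force: 0.0
time: 6.87
eef_pos: [0.449, -0.3405, 0.2027]
tcp_rot: [-180.0, 0.1, -2.2]
force: [-0.2, 0.6, 0.9]
grip_width: 0.699
grasp_force: 0.0
```

```bash
python3 -m crank '-3 7.5 -25 1 0.3;0 0 -30 0 0.3;0 0 -30 0 0.3;0 0 -30 0 0.3;0 0 -25 0 0.3;0 0 -15 0 0.3;0 0 -10 0 0.3;0 0 -7 0 0.3;0 0 -2 0 0.3;0 0 0 0 0.3'
python3 - <<'E'
from h import *
b=snap('side')
cv2.imwrite('pics/g.png',cv2.cvtColor(cv2.resize(b[260:350,340:430],(600,600),interpolation=cv2.INTER_CUBIC),cv2.COLOR_RGB2BGR))
E
```

```text
time: 7.7
eef_pos: [0.4475, -0.3305, 0.0295]
tcp_rot: [180.0, -0.0, -0.9]
force: [0.6, 0.3, 0.1]
grip_width: 0.697
grasp_force: 0.0
```

View pics/g.png

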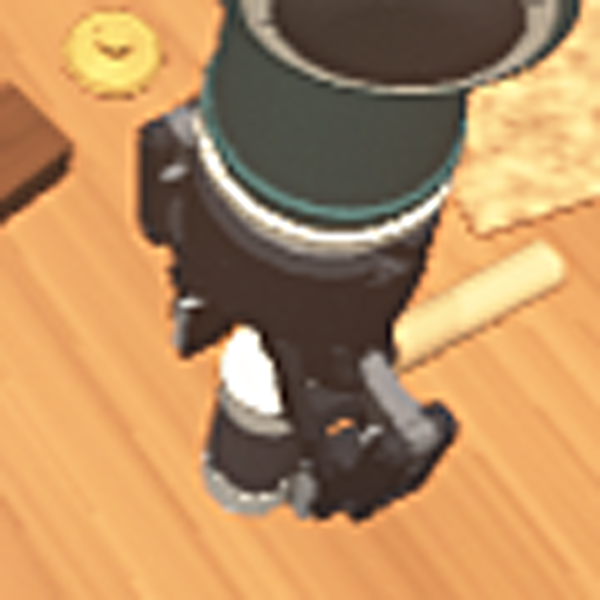

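The fingers straddle the mallet head. I'm making a small correction, gripping and lifting.

```bash
python3 -m crank '-1.5 -2.5 0 -0.3 0.3;0 0 0 0 1;0 0 0 0 1;0 0 0 0 1;0 0 0 0 1;0 0 0 0 1;0 0 0 0 1' 80
python3 -m crank '0 0 10 0 1;0 0 20 0 1;0 0 30 0 1;0 0 30 0 1;0 0 30 0 1;0 0 20 0 1;0 0 0 0 1;0 0 0 0 1'
python3 - <<'E'
from h import *
a=snap('top','t5.png');b=snap('side','s5.png')
o=np.zeros((600,800,3),np.uint8)
o[:,:400]=cv2.resize(b[200:350,330:430],(400,600));o[:,400:]=cv2.resize(a[100:250,380:480],(400,600))
cv2.imwrite('pics/m.png',cv2.cvtColor(o,cv2.COLOR_RGB2BGR))
print(finder.silhouettes('side','mallet')[0]['box'])
E
```

```text
time: 8.33
eef_pos: [0.4465, -0.3336, 0.0304]
tcp_rot: [179.9, -0.1, -1.2]
force: [-1.0, 1.6, 6.2]
grip_width: 0.356
grasp_force: 78.6
time: 9.0
eef_pos: [0.4462, -0.3334, 0.17]
tcp_rot: [179.9, -0.1, -1.2]
force: [-1.3, -0.5, -3.6]
grip_width: 0.361
grasp_force: 79.5
[376.9, 262.6, 58.3, 50.9]
```

View pics/m.png

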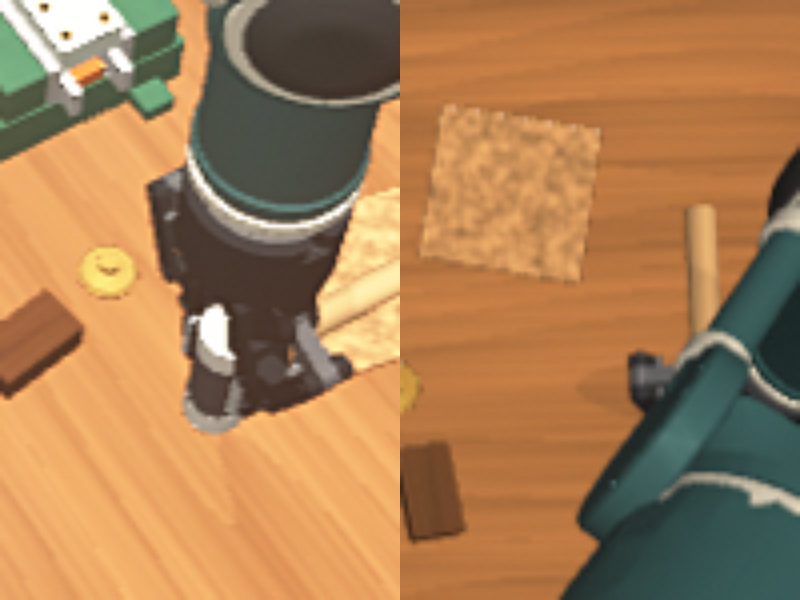

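The mallet is held upright, with its lower face 30 mm below the TCP. I'm carrying it over the middle of the block.

```bash
python3 -m crank '6 18 0 0 1;12 34 0 0 1;12 34 0 0 1;12 34 0 0 1;12 34 0 0 1;12 34 0 0 1;12 34 0 0 1;12 34 0 0 1;12 34 0 0 1;7 21 0 0 1'
python3 -m crank '0 0 -8 0 1;0 0 -15 0 1;0 0 -12 0 1;0 0 -8 0 1;0 0 0 0 1;0 0 0 0 1'
```

```text
time: 9.98
eef_pos: [0.554, -0.0187, 0.1666]
tcp_rot: [-179.9, 0.2, -1.1]
force: [-0.1, -0.1, -3.7]
grip_width: 0.356
grasp_force: 80.2
time: 10.48
eef_pos: [0.5536, -0.0227, 0.1247]
tcp_rot: [-180.0, 0.2, -1.3]
force: [-0.5, -1.2, -4.2]
grip_width: 0.353
grasp_force: 80.3
```

```bash
python3 -m crank '2 0 -1 0 1;0 0 -1 0 1;0 0 0 0 1'; python3 -m crank '0 0 -1 0 1;0 0 0 0 1';python3 -m crank '0 0 -1 0 1;0 0 0 0 1';python3 -m crank '0 0 -1 0 1;0 0 0 0 1'
```

```text
time: 10.73
eef_pos: [0.5574, -0.0225, 0.1249]
tcp_rot: [180.0, -0.1, -1.3]
force: [0.3, 0.5, -3.7]
grip_width: 0.356
grasp_force: 80.2
time: 10.9
eef_pos: [0.557, -0.0222, 0.1236]
tcp_rot: [180.0, -0.0, -1.2]
force: [0.1, 0.7, -4.4]
grip_width: 0.359
grasp_force: 80.2
time: 11.07
eef_pos: [0.5568, -0.0221, 0.1223]
tcp_rot: [-180.0, -0.0, -1.2]
force: [-0.6, -0.1, -3.4]
grip_width: 0.358
grasp_force: 80.2
time: 11.23
eef_pos: [0.557, -0.0221, 0.1214]
tcp_rot: [180.0, -0.0, -1.2]
force: [-0.2, 0.0, -3.7]
grip_width: 0.359
grasp_force: 80.2
```

```bash
for i in 1 2 3 4; do python3 -m crank '0 0 -0.7 0 1;0 0 0 0 1' | grep -E 'eef|force: \['; done
```

```text
eef_pos: [0.5571, -0.0221, 0.1212]
force: [-1.1, 0.4, -0.1]
eef_pos: [0.5572, -0.0221, 0.1205]
force: [-1.6, -0.3, 2.2]
eef_pos: [0.5571, -0.0221, 0.1195]
force: [-1.2, 0.7, 1.9]
eef_pos: [0.5571, -0.022, 0.1187]
force: [-1.8, 0.7, 3.8]
```

```bash
python3 -m crank '0 0 -0.7 0 1;0 0 0 0 1' | grep -E 'eef|force: \['; python3 -m crank '0 0 -0.7 0 1;0 0 0 0 1' | grep -E 'eef|force: \[';  python3 -m crank '0 0 -0.7 0 1;0 0 0 0 1' | grep -E 'eef|force: \['
python3 - <<'E'
from h import *
print(robot.get_obs()['moment'])
E
```

```text
eef_pos: [0.5572, -0.022, 0.1183]
force: [-2.1, 0.5, 6.0]
eef_pos: [0.5572, -0.0219, 0.1181]
force: [-3.0, 0.3, 6.8]
eef_pos: [0.5573, -0.0218, 0.1178]
force: [-3.6, 1.6, 9.3]
[0.52562008 0.82189984 0.05067661]
```

One end now rests, since the force is climbing above 7 N. I'll lift and press over the +y end, then the −y end.

```bash
python3 -m crank '0 0 4 0 1;0 0 3 0 1;-1 15 0 0 1;0 15 0 0 1;0 0 0 0 1;0 0 0 0 1;0 0 -2 0 1;0 0 0 0 1'
python3 -m crank '0 0 -1 0 1;0 0 0 0 1' | grep -E 'eef|force: \['; python3 -m crank '0 0 -1 0 1;0 0 0 0 1' | grep -E 'eef|force: \['; python3 -m crank '0 0 -1 0 1;0 0 0 0 1' | grep -E 'eef|force: \['
```

```text
time: 13.07
eef_pos: [0.5554, 0.0074, 0.1205]
tcp_rot: [180.0, 0.1, -1.2]
force: [0.8, -1.0, -3.7]
grip_width: 0.358
grasp_force: 80.3
eef_pos: [0.5556, 0.0074, 0.1199]
force: [0.2, 0.4, -3.9]
eef_pos: [0.5558, 0.0077, 0.1192]
force: [-0.8, -0.6, -4.0]
eef_pos: [0.556, 0.0077, 0.1189]
force: [-0.3, 0.0, -1.0]
```

```bash
python3 -m crank '0 0 -1 0 1;0 0 0 0 1' | grep -E 'eef|force: \['; python3 -m crank '0 0 -1 0 1;0 0 0 0 1' | grep -E 'eef|force: \['; python3 -m crank '0 0 -0.8 0 1;0 0 0 0 1' | grep -E 'eef|force: \['; python3 -m crank '0 0 -0.8 0 1;0 0 0 0 1' | grep -E 'eef|force: \['
```

```text
eef_pos: [0.5562, 0.0078, 0.1184]
force: [-2.4, 0.8, 5.1]
eef_pos: [0.5563, 0.008, 0.1175]
force: [-3.7, -0.4, 5.9]
eef_pos: [0.5563, 0.0082, 0.1168]
force: [-3.1, 1.0, 6.5]
eef_pos: [0.5563, 0.0083, 0.1165]
force: [-4.1, 1.6, 9.2]
```

```bash
python3 -m crank '0 0 -0.8 0 1;0 0 0 0 1' | grep -E 'eef|force: \['; python3 -m crank '0 0 -0.8 0 1;0 0 0 0 1' | grep -E 'eef|force: \['; python3 -m crank '0 0 -0.8 0 1;0 0 0 0 1' | grep -E 'eef|force: \['
```

```text
eef_pos: [0.5564, 0.0084, 0.1164]
force: [-5.8, 0.7, 12.7]
eef_pos: [0.5564, 0.0084, 0.1164]
force: [-7.4, 1.7, 16.2]
eef_pos: [0.5566, 0.0084, 0.1164]
force: [-10.7, 2.4, 20.9]
```

The +y end is seated, with a hard stop at 0.1164. Now I'll check the −y end.

```bash
python3 -m crank '0 0 4 0 1;0 0 4 0 1;0 -15 0 0 1;0 -20 0 0 1;0 -20 0 0 1;0 -5 0 0 1;0 0 0 0 1;0 0 -2 0 1;0 0 0 0 1'
python3 -m crank '0 0 -1 0 1;0 0 0 0 1' | grep -E 'eef|force: \['; python3 -m crank '0 0 -1 0 1;0 0 0 0 1' | grep -E 'eef|force: \['; python3 -m crank '0 0 -1 0 1;0 0 0 0 1' | grep -E 'eef|force: \['
```

```text
time: 15.48
eef_pos: [0.5554, -0.0514, 0.1175]
tcp_rot: [-180.0, 0.1, -1.2]
force: [-0.1, -0.6, -3.8]
grip_width: 0.358
grasp_force: 80.7
eef_pos: [0.5556, -0.0513, 0.1169]
force: [0.5, 0.5, -4.3]
eef_pos: [0.556, -0.0516, 0.1165]
force: [-0.2, -0.3, -4.7]
eef_pos: [0.5562, -0.0517, 0.1164]
force: [-3.2, 1.7, 3.3]
```

```bash
python3 -m crank '0 0 -1 0 1;0 0 0 0 1' | grep -E 'eef|force: \['; python3 -m crank '0 0 -1 0 1;0 0 0 0 1' | grep -E 'eef|force: \['; python3 -m crank '0 0 -1 0 1;0 0 0 0 1' | grep -E 'eef|force: \['
```

```text
eef_pos: [0.5563, -0.0518, 0.1164]
force: [-4.5, 2.8, 9.2]
eef_pos: [0.5564, -0.0518, 0.1163]
force: [-6.9, 1.6, 14.7]
eef_pos: [0.5566, -0.0518, 0.1163]
force: [-9.2, 2.7, 20.0]
```

Both ends stop at the same height (0.1164 and 0.1163), so the block is seated. Now the pad.

```bash
python3 -m crank '0 0 10 0 1;0 0 25 0 1;5 -10 15 0 1;12 -35 0 0 1;12 -35 0 0 1;12 -35 0 0 1;12 -35 0 0 1;12 -35 0 0 1;10 -25 0 0 1;0 0 0 0 1'
python3 -m crank '0 0 -20 0 1;0 0 -30 0 1;0 0 -30 0 1;0 0 -20 0 1;0 0 0 0 1;0 0 0 0 1'
```

```text
time: 17.32
eef_pos: [0.6324, -0.2682, 0.1617]
tcp_rot: [179.8, -0.1, -1.4]
force: [0.6, -0.3, -3.8]
grip_width: 0.356
grasp_force: 80.7
time: 17.82
eef_pos: [0.629, -0.2611, 0.06]
tcp_rot: [-179.9, 0.3, -1.2]
force: [0.5, -0.5, -3.0]
grip_width: 0.356
grasp_force: 80.5
```

```bash
python3 -m crank '3 -2 -8 0 1;0 0 -7 0 1;0 0 -4 0 1;0 0 -2 0 1;0 0 0 0 1;0 0 0 0 1'
python3 -m crank '0 0 -1.5 0 1;0 0 0 0 1' | grep -E 'eef|force: \['; python3 -m crank '0 0 -1 0 1;0 0 0 0 1' | grep -E 'eef|force: \['
```

```text
time: 18.32
eef_pos: [0.6339, -0.2641, 0.0416]
tcp_rot: [180.0, -0.0, -1.2]
force: [-0.5, -1.1, -3.9]
grip_width: 0.355
grasp_force: 80.5
eef_pos: [0.634, -0.2642, 0.0401]
force: [-1.4, -0.4, -3.5]
eef_pos: [0.6338, -0.2641, 0.0388]
force: [-0.8, -0.2, -3.2]
```

```bash
python3 -m crank '0 0 -1.3 0 1;0 0 0 0 1' | grep -E 'eef|force: \['; python3 -m crank '0 0 -1 0 1;0 0 0 0 1' | grep -E 'eef|force: \['; python3 -m crank '0 0 -0.8 0 1;0 0 0 0 1' | grep -E 'eef|force: \['
```

```text
eef_pos: [0.6337, -0.2641, 0.0373]
force: [0.7, 0.3, -3.6]
eef_pos: [0.6337, -0.264, 0.0363]
force: [-0.8, 1.0, -4.1]
eef_pos: [0.6338, -0.2641, 0.0356]
force: [0.5, 1.2, -3.9]
```

```bash
python3 -m crank '0 0 -0.8 0 1;0 0 0 0 1' | grep -E 'eef|force: \['; python3 -m crank '0 0 0 0 0.55;0 0 0 0 0.5;0 0 0 0 0.35;0 0 0 0 0.3;0 0 0 0 0.3'
python3 -m crank '0 0 15 0 0.3;0 0 25 0 0.3;0 0 30 0 0.3;0 0 30 0 0.3;0 0 30 0 0.3;-20 0 20 0 0.3;-35 10 20 0 0.3;-35 10 0 0 0.3;-35 10 0 0 0.3;-35 10 0 0 0.3'
python3 -m crank '-30 -35 0 0 0.3;-15 -35 0 0 0.3;0 0 0 0 0.3;0 0 0 0 0.3'
python3 - <<'E'
from h import *
a=snap('top','t6.png');b=snap('side','s6.png')
o=np.zeros((600,800,3),np.uint8)
o[:400]=cv2.resize(a[110:230,250:490],(800,400),interpolation=cv2.INTER_CUBIC)
o[400:,:267]=cv2.resize(b[160:250,300:420],(267,200));o[400:,300:600]=cv2.resize(b[210:310,380:530],(300,200))
cv2.imwrite('pics/f.png',cv2.cvtColor(o,cv2.COLOR_RGB2BGR))
E
```

```text
eef_pos: [0.6339, -0.2641, 0.0355]
force: [-1.9, 1.0, 0.2]
time: 19.73
eef_pos: [0.6342, -0.2643, 0.0353]
tcp_rot: [180.0, -0.0, -1.2]
force: [-1.1, 0.6, -0.0]
grip_width: 0.698
grasp_force: 0.0
time: 20.57
eef_pos: [0.4729, -0.2239, 0.2069]
tcp_rot: [179.9, -0.1, -1.2]
force: [-1.1, 0.8, 0.3]
grip_width: 0.7
grasp_force: 0.0
time: 20.9
eef_pos: [0.4311, -0.2923, 0.2065]
tcp_rot: [179.9, -0.1, -1.4]
force: [1.3, -0.4, 0.2]
grip_width: 0.697
grasp_force: 0.0
```

View pics/f.png

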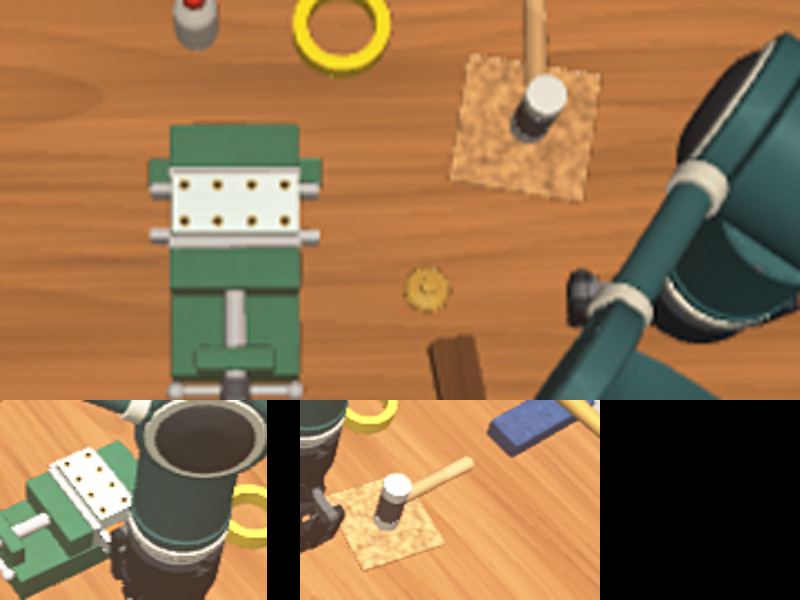

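The mallet stands upright with its foot at (529, 128), and the pad centre is at (526, 128). The parallels span columns 150–320, with jaws at 170–300. The block is seated level.

```bash
python3 -c "
from station import job
print(job.hand_in())"
```

```text
the job is handed in; nothing more can be done
None
```

The job is handed in at about 21 s of the 72 s allowed: both parallels are centred to within about 0.5 mm, the block is tapped down on both ends with the mallet (same stop height at each, to 0.1 mm), the mallet stands in the middle of the pad, and nothing else was touched.

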